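# Draw the board carrier out of the preheater and set it on the test fixture

### The arm

A 6-joint arm with a two-finger parallel gripper is mounted at the origin on the work surface. World frame = base frame: x ahead of the robot, y to its left, z up, the work surface at z = 0. Lengths are in mm, angles in degrees, forces in N, time in s.
With the tool pointing down it reaches from about 300 to 1000 mm from the base axis. Payload 5.1 kg.
Tool frame: the origin (TCP) lies on the centre line of the jaws, within the pads' length; the fingertips stand 22 mm ahead of it and the grasp point (between the pads) lies 3 mm ahead of it; z points along the fingers, x is the direction in which the jaws open and shut, and the axes are right-handed (so a half turn about z gives the same grasp; the last joint's range is limited). The gripper opens to 95 mm and grips with 3 to 60 N. Pads are 20 mm wide; open, the fingers measure 119 mm over their backs; the gripper's body (75 mm by 180 mm) begins 59 mm behind the grasp point.
Start: joints at [72.216, 7.093, 94.555, -0, 78.352, -4.733], TCP at [146.815, 633.19, 236.656] pointing down, gripper open.
Joint ranges: [-149.61, 149.61], [-58.7, 133.49], [1.44, 155.28], [-77.14, 257.14], [18.33, 153.61], [-166.67, 166.67]. Speed limits (degrees/s): [147.25, 147.25, 180, 180, 180, 180].

### API

Orientations are given as a 3x3 rotation matrix whose columns are the frame's x, y, z axes.
In Python, from rig import status, snapshot, calibration, hand_in gives the robot as it stands.
- The arm moves only by the tool arm_command, never from a script. Its argument "rows" is a list of rows, each a list of 3 entries, a list of its own where there are three numbers: the shift along the world's x, y, z in cm, then the turn, a rotation vector about the world's x, y, z in degrees, then the finger opening in cm, from 0 to 9.51. A call has exactly 10 rows; each row is the pose to reach, as a shift and turn from the pose commanded when the call began; what a row does not reach only later rows make up. A row lasts 1/10 s, in which the tool goes at most 50 mm and 8.59 degrees, less where a joint would pass 70% of its speed; a pose out of reach is approached as far as the arm can. A call with a gripper value outside its range is refused whole. The fingers move at their own pace and stop on an object; "squeeze" is the grip in N (left out, the last holds). Time passes only in rows, so rows that repeat a pose let the fingers close, or fill a call up. It gives the time, the measured TCP pose, the force and the opening at its end, in the units of the state.
- status.observe(): the state, without advancing time (a new reading comes with each control period).
- snapshot(name): name is "scene" or "top" or "wrist"; returns the picture (384x512x3 uint8, red, green, blue); there is no depth.
- calibration(name): a dict with "mtx" (3x3 intrinsics, pixels), "k1" (the pictures are not rectified: a ray, as slopes to the right and down, at radius r is drawn at 1 + k1 r^2 times it, then the intrinsics apply), "position" and "attitude" of the camera in the world. Camera axes: x right, y down, z forward; pixel columns grow to the right and rows downward; lengths in mm; the calibration is good to about 2 mm. A picture is of the moment at which its call begins: read the wrist's pose just before it. calibration takes no time and is no camera call; for the wrist camera it gives the pose at the moment of the call.
- hand_in(): hands the job in, once; it reports no verdict.
The state is a dict: "clock": time; "joints": joint angles; "qvel": joint speeds; "joint_efforts": joint torques, N m; "tool_pos": TCP position; "eef_rot": TCP orientation; "contact_force": force on the tool from outside, world axes, zero at the start; "wrist_torque": the same for the moment, N m; "width": finger opening in mm.
Only numpy, scipy, OpenCV 4.12 (cv2) and the standard library are available. Lean on these libraries where they do the work, as an engineer would, in place of code of your own. Each camera call takes 0.05 s, during which the arm holds its last target. There are 200 camera calls.

### The job

The boards on the aluminium carrier are preheated and go to the test fixture next. Slide the carrier forward along the preheater's rails until all of it is out from under the hood, then lift it and lower it, kept level and not dropped, over the fixture's two guide pins until it rests flat on the support bars, its turned-up edge at the fixture's front (handle) end as it was at the preheater's. Leave the other things on the bench where they are, and let go at the end.

Things in the scene. Friction and masses are not known exactly. Their poses are not given: they have to be found in the camera images.
- preheater: White bench infrared preheater, fixed, 370 mm long (x), 200 wide, 134 high. Origin on the bench, below the carrier's centre when fully drawn out; x to its rear, z up. Two level rails along x, tops at z = 38 mm, with side guides to z = 44. At the start the carrier lies flat on the rails, 55 to 72 mm of its front end showing; it is out from under the hood when its centre is at x < 15.
- hood_lip (a point): Middle of the lower edge of the hood's down-turned front lip, 90 mm behind the preheater's origin, 91 mm above the bench. The hood runs from here to the rear, 200 mm wide, top at 134 mm, open at the sides; it covers the carrier's rear part and grip block. Axes as the preheater's.
- rail_end (a point): Point midway between the steel end stops at the front of the rails, at rail height (z = 38 mm), 80 mm in front of the preheater's origin. The stops (tops at z = 44) meet the carrier's front edge when its centre is 5 mm in front of the origin; 3 mm side play between the guides.
- carrier_grip (a point): Centre of the black grip block, 30 (x) x 24 (y) x 40 mm high, in the middle of the loose aluminium carrier, about 0.5 kg, which balances there. Plate 150 (x) x 140 (y) x 8 mm. This point is 28 mm above the plate's underside, 20 below the block's top. Axes: carrier's, x from turned-up front edge to rear, z up. Flat green boards beside the block rise 5 mm above the plate.
- carrier_edge (a point): Centre of the carrier's turned-up front edge: an upright strip 6 mm thick (x), 130 long (y), top 32 mm and this point 20 mm above the plate's underside, 72 mm in front of the carrier's centre. Behind it the plate is bare for 18 mm (50 mm at mid-width). Fingertips set down behind it can pull the carrier; it slides with a few newtons.
- hole_front (a point): Carrier's front right guide hole, 12.5 mm diameter, right through, brass-ringed; point on the hole's axis at the plate's underside, 42 mm in front of and 55 mm to the right (-y) of the carrier's centre.
- hole_back (a point): Carrier's rear left guide hole, the same, 42 mm behind and 55 mm to the left (+y) of the carrier's centre.
- fixture: Grey box-shaped test fixture, black top, fixed, 250 mm long (x), 210 wide. Origin on the bench below the nest's centre; x to its rear, z up; steel bow handle on its front end, connector block at its rear (x = 99 to 121, top z = 77). Support bars along y at x = -61 and +61, tops z = 67 mm. The seated carrier is centred over the origin, its axes along the fixture's.
- pin_front (a point): Front right guide pin, steel, 10 mm diameter, with the last 11 mm tapering to a 3.6 mm blunt tip; point on the pin's axis at the level of the support bars' tops. The pin rises 35 mm above this point, at x = -42, y = -55 mm of the fixture. It takes the carrier's hole_front.
- pin_back (a point): Rear left guide pin, the same, at x = +42, y = +55 mm of the fixture. It takes the carrier's hole_back.
- spool: Bystander: solder spool standing on the bench, 60 mm diameter, 46 high, between preheater and fixture. Origin under its centre.
- flux: Bystander: white bottle, 38 mm diameter, 85 high, between preheater and fixture. Origin under its centre.
- driver: Bystander: black-handled screwdriver, 170 mm long, lying between preheater and fixture, pointing away from the robot.
- meter: Bystander: black multimeter lying on its back, 180 x 88 x 36 mm, at the right.
- tinner: Bystander: flat steel tin, 56 mm diameter, 34 high, at the left.
- pliers: Bystander: pliers with blue handles, 120 mm long, lying at the right.
- partsbin: Bystander: grey divided tray, 150 x 100 x 35 mm, at the left.
Mind the look-alikes: they are no part of the job. Leave any brown look-alike of the part that bears carrier_grip alone.

How it is judged (in metres and radians):
On the way, in this order (a step that is already met when the one before it is completed fails the run):
1. the carrier has been slid forward, still flat on the rails, until its rear edge is out from under the hood (x of carrier_grip in the frame of preheater between -0.03 and 0.015 m and z of carrier_grip in the frame of preheater below 0.073 m and angle between carrier_grip's own z axis and vertical below 0.06 rad), for 0.1 s.
2. the carrier is being lowered, level, with both pins in their holes and not yet at the bottom (a drop passes too quickly) (horizontal distance between hole_front and pin_front below 0.006 m and horizontal distance between hole_back and pin_back below 0.006 m and z of hole_front in the frame of pin_front between 0.003 and 0.033 m and angle between carrier_grip's own z axis and vertical below 0.1 rad), for 0.15 s.
At the end, for the whole second after the job is handed in: The carrier rests flat on the fixture's support bars, each guide hole over its own pin and within 4 mm of the pin's foot, tilted less than 0.03 rad, released and at rest (distance between hole_front and pin_front below 0.004 m and distance between hole_back and pin_back below 0.004 m and angle between carrier_grip's own z axis and vertical below 0.03 rad); the robot touches nothing.
It fails at once if the carrier is tipped more than 0.3 rad (angle between carrier_grip's own z axis and vertical above 0.3 rad).
It fails at once if a bystander is moved by more than 30 mm (distance of any of spool, flux, driver, meter, tinner, pliers, partsbin from where it was at the start of the episode above 0.03 m).
It also fails if it takes over 64 s, if anything falls off the work surface, if the arm or the gripper's body presses on something with over 40 N, if the wrist force passes 120 N, or if a joint passes its speed limit or range.

## Working session

There is one attempt and no reset: what is moved stays moved. The work goes in short steps, Python scripts to look and compute and a tool call to move; the robot and the scene stay as the last step left them, time stands still between calls to the robot, and variables do not carry over. Pictures are saved under pics/ and viewed, about 8 in all and at most 12, crops included, and the job is handed in when it is done.

Besides the shell and the picture viewer there is one more tool, called after "Call:" by a JSON object that holds its "op" and its "data", one argument or row to a line. arm_command: Moves the arm, as the interface text tells. Its arguments: {"type":"object","properties":{"rows":{"type":"array"},"squeeze":{"type":"number"}},"required":["rows"]}

```bash
mkdir -p pics; python3 - <<'E'
from rig import status,snapshot,calibration
import cv2,numpy as np
s=status.observe(); print({k:np.round(v,2).tolist() for k,v in s.items()})
for n in("scene","top"):
    im=snapshot(n); cv2.imwrite(f"pics/{n}0.png",im[:,:,::-1])
    c=calibration(n); print(n,{k:np.round(v,3).tolist() for k,v in c.items()})
a=cv2.imread("pics/top0.png");cv2.imwrite("pics/top0b.png",cv2.resize(a,(800,600),interpolation=cv2.INTER_CUBIC))
E
```

```text
{'clock': 0.0, 'joints': [72.22, 7.13, 94.63, 0.0, 78.35, -4.73], 'qvel': [0.07, 0.03, -0.07, -0.02, 0.04, -0.09], 'joint_efforts': [-0.0, -41.76, -35.99, 0.08, 0.05, -0.0], 'tool_pos': [146.61, 632.66, 235.42], 'eef_rot': [[0.23, 0.97, -0.0], [0.97, -0.23, -0.0], [-0.0, -0.0, -1.0]], 'contact_force': [-0.37, -0.19, 0.34], 'wrist_torque': [-0.04, -0.02, 0.03], 'width': 95.18}
scene {'mtx': [[348.193, 0.0, 251.676], [0.0, 348.193, 190.19], [0.0, 0.0, 1.0]], 'k1': -0.017, 'position': [1276.781, 24.561, 976.24], 'attitude': [[-0.048, 0.742, -0.669], [0.999, 0.035, -0.033], [-0.001, -0.669, -0.743]]}
top {'mtx': [[362.706, 0.0, 255.408], [0.0, 362.706, 192.105], [0.0, 0.0, 1.0]], 'k1': -0.016, 'position': [253.641, -16.65, 1136.732], 'attitude': [[0.006, -0.982, 0.189], [-1.0, -0.004, 0.008], [-0.008, -0.189, -0.982]]}
```

View pics/top0b.png

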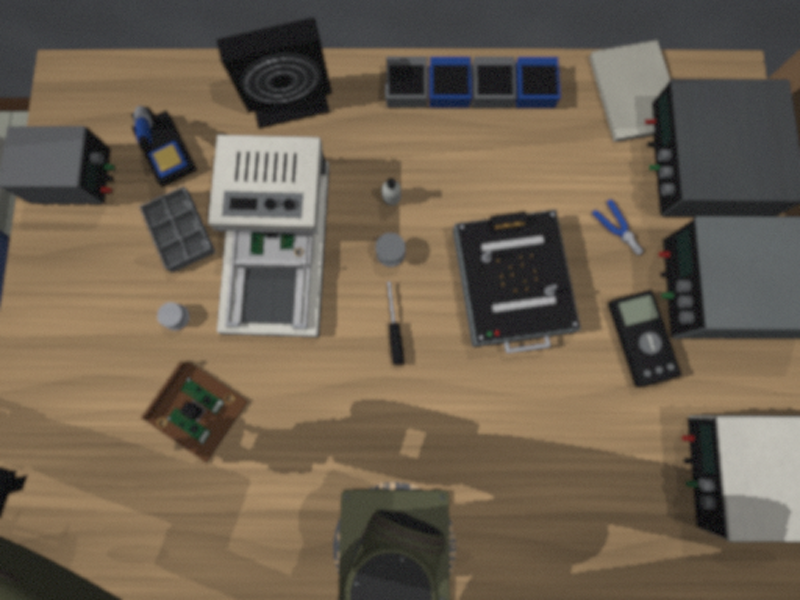

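View pics/scene0.png

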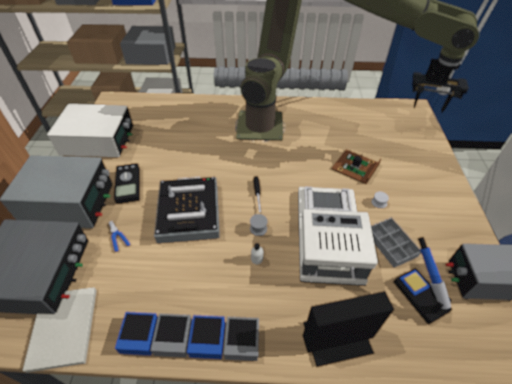

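The top view, at 800 px scale, shows the preheater at (270,235), opening towards the robot, with the carrier's green boards visible at its hood lip (270,243). The fixture is at (517,277) with its handle at (527,345). Two carriers are candidates: the aluminium one on the rails at (270,245), and a brown tray on the bench at (195,410). The aluminium one on the rails fits, and the brown one is the look-alike. Next I'll take an enlarged crop and rough measurements.

```bash
cat > h.py <<'E'
import numpy as np,cv2
from rig import status,snapshot,calibration
def ray(c,uv):
    k=c["mtx"];uv=np.atleast_2d(np.array(uv,float))
    d=np.stack([(uv[:,0]-k[0][2])/k[0][0],(uv[:,1]-k[1][2])/k[1][1]],1)
    u=d.copy()
    for _ in range(8): u=d/(1+c["k1"]*(u**2).sum(1,keepdims=True))
    return np.c_[u,np.ones(len(u))]@np.array(c["attitude"]).T
def plane(c,uv,z):
    r=ray(c,uv);p=np.array(c["position"]);return p+r*((z-p[2])/r[:,2])[:,None]
def proj(c,P):
    q=(np.atleast_2d(P)-np.array(c["position"]))@np.array(c["attitude"]);u=q[:,:2]/q[:,2:]
    u=u*(1+c["k1"]*(u**2).sum(1,keepdims=True));k=np.array(c["mtx"]);return u*[k[0,0],k[1,1]]+k[:2,2]
def frame(a,b,da,db):
    "2D pose (origin,yaw) from world a,b with local xy da,db"
    a,b,da,db=[np.array(v[:2],float) for v in(a,b,da,db)]
    y=np.arctan2(*(b-a)[::-1])-np.arctan2(*(db-da)[::-1])
    R=np.array([[np.cos(y),-np.sin(y)],[np.sin(y),np.cos(y)]]);return (a+b)/2-R@(da+db)/2,np.degrees(y)
E
python3 - <<'E'
from h import *
c=calibration("top");s=512/800
P=lambda uv,z:np.round(plane(c,np.array(uv)*s,z)[:,:2]).tolist()
print("hood top",P([(218,137),(322,137),(318,230),(210,222)],134))
print("bars",P([(482,247),(543,239),(493,308),(556,300)],67))
print("base",P([(219,333),(318,334)],0),P([(219,333),(318,334)],38))
print("edge",P([(240,265),(305,265)],70))
print("spool,flux",P([(390,250)],46),P([(391,190)],85))
a=cv2.imread("pics/top0.png")[80:220,125:215]
b=cv2.imread("pics/top0.png")[125:230,285:375]
cv2.imwrite("pics/crop.png",np.hstack([cv2.resize(a,(386,600),interpolation=cv2.INTER_CUBIC),cv2.resize(b,(400,600),interpolation=cv2.INTER_CUBIC)]))
E
```

```text
hood top [[764.0, 341.0], [764.0, 141.0], [578.0, 143.0], [594.0, 344.0]]
bars [[566.0, -169.0], [583.0, -289.0], [445.0, -187.0], [461.0, -309.0]]
base [[403.0, 358.0], [402.0, 157.0]] [[398.0, 345.0], [397.0, 151.0]]
edge [[528.0, 303.0], [528.0, 176.0]]
spool,flux [[566.0, 11.0]] [[677.0, 9.0]]
```

View pics/crop.png

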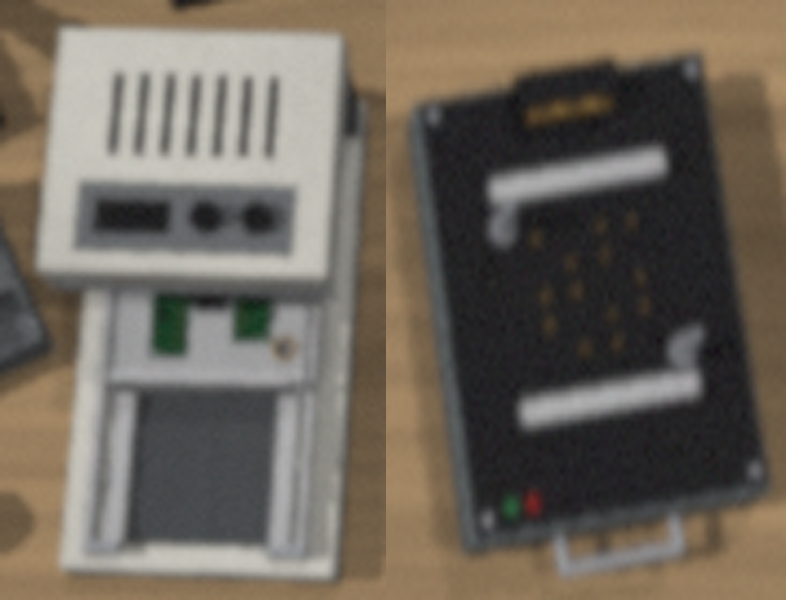

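The crop confirms it: the aluminium plate with boards, brass ring at crop (285,347) and turned-up edge along crop y≈382 is on the rails. The fixture is turned by about +8°, with its pins at crop (503,225) and (690,345).

```bash
python3 - <<'E'
from h import *
c=calibration("top")
A=lambda x,y:(125+x/4.289,80+y/4.286)
B=lambda x,y:(285+(x-386)/4.444,125+y/5.714)
P=lambda l,f,z:np.round(plane(c,[f(*q) for q in l],z)[:,:2]).tolist()
print("edge z70",P([(108,378),(305,383)],A,70))
print("ring z46",P([(285,347)],A,46))
print("rail stops z44",P([(103,550),(290,553)],A,44))
print("lip z100",P([(45,285),(325,298)],A,91))
r=P([(490,188),(666,162)],B,67);f=P([(520,412),(702,385)],B,67);print("bars",r,f)
m=(np.mean(r,0),np.mean(f,0));print(m,frame(m[0],m[1],(61,0),(-61,0)))
w=calibration("wrist");print({k:np.round(v,3).tolist() for k,v in w.items()}, status.observe()['eef_rot'])
E
```

```text
edge z70 [[532.0, 313.0], [529.0, 173.0]]
ring z46 [[562.0, 193.0]]
rail stops z44 [[413.0, 317.0], [411.0, 184.0]]
lip z100 [[594.0, 356.0], [585.0, 157.0]]
bars [[567.0, -169.0], [582.0, -291.0]] [[445.0, -186.0], [460.0, -310.0]]
(array([ 574.5, -230. ]), array([ 452.5, -248. ])) (array([ 513.5, -239. ]), np.float64(-351.6070748126075))
{'mtx': [[318.905, 0.0, 255.241], [0.0, 318.905, 194.134], [0.0, 0.0, 1.0]], 'k1': -0.029, 'position': [64.089, 652.472, 383.347], 'attitude': [[0.224, 0.93, 0.29], [0.974, -0.214, -0.069], [-0.002, 0.298, -0.955]]} [[ 2.25883493e-01  9.74154170e-01 -5.47967859e-04]
 [ 9.74152574e-01 -2.25884117e-01 -1.76838564e-03]
 [-1.84645749e-03 -1.34355175e-04 -9.99998286e-01]]
```

Call:
{"op": "arm_command", "data": {
  "rows": [
    [[3.3, -3.85, -0.35], [0, 0, 1], 9.5],
    [[6.6, -7.7, -0.7], [0, 0, 2], 9.5],
    [[9.9, -11.55, -1.05], [0, 0, 3], 9.5],
    [[13.2, -15.4, -1.4], [0, 0, 4], 6],
    [[16.5, -19.25, -1.75], [0, 0, 5], 3],
    [[19.8, -23.1, -2.1], [0, 0, 6], 0],
    [[23.1, -26.95, -2.45], [0, 0, 7], 0],
    [[26.4, -30.8, -2.8], [0, 0, 8], 0],
    [[30, -34.6, -3.2], [0, 0, 9], 0],
    [[33.2, -38.5, -3.5], [0, 0, 10.5], 0]
  ],
  "squeeze": 20
}}

```text
clock: 1.1
tool_pos: [473.4, 253.7, 201.7]
eef_rot: [[0.044, 0.999, -0.0], [0.999, -0.044, 0.0], [-0.0, -0.0, -1.0]]
contact_force: [-0.4, 0.4, 0.0]
width: 44.4
```

Call:
{"op": "arm_command", "data": {
  "rows": [
    [[0, 0, 0], [0, 0, 0], 0],
    [[0, 0, 0], [0, 0, 0], 0],
    [[0, 0, 0], [0, 0, 0], 0],
    [[0, 0, 0], [0, 0, 0], 0],
    [[0, 0, 0], [0, 0, 0], 0],
    [[0, 0, 0], [0, 0, 0], 0],
    [[0, 0, 0], [0, 0, 0], 0],
    [[0, 0, 0], [0, 0, 0], 0],
    [[0, 0, 0], [0, 0, 0], 0],
    [[0, 0, 0], [0, 0, 0], 0]
  ]
}}

```text
clock: 2.1
tool_pos: [472.6, 255.6, 202.3]
eef_rot: [[0.045, 0.999, -0.0], [0.999, -0.045, -0.0], [-0.0, -0.0, -1.0]]
contact_force: [-0.6, 0.5, 0.1]
width: 0.5
```

```bash
python3 - <<'E'
from h import *
import pickle
s=status.observe();c=calibration("wrist");im=snapshot("wrist")[:,:,::-1];cv2.imwrite("pics/w1.png",im);pickle.dump(c,open("w1.pkl","wb"))
cv2.imwrite("pics/w1b.png",cv2.resize(im,(800,600),interpolation=cv2.INTER_CUBIC))
print(s["clock"],s["tool_pos"],np.degrees(np.arctan2(s["eef_rot"][1][0],s["eef_rot"][0][0])),s["width"],c["position"])
E
```

```text
2.1 [472.63956769 255.55474414 202.25046123] 87.44930336455022 0.48573277394422676 [387.88545827 259.69396435 350.07376758]
```

View pics/w1b.png

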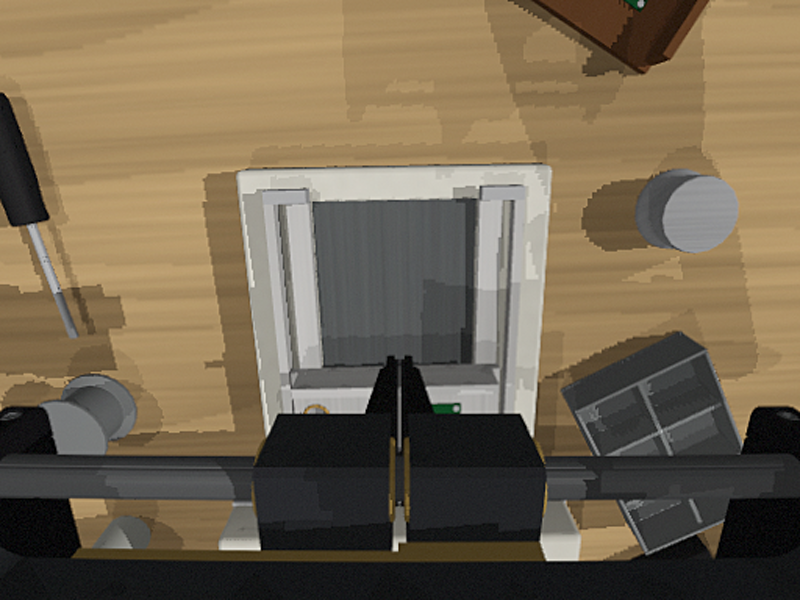

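The wrist view, inverted (image down = +x, right = +y), shows the stops at (285,197) and (502,192), the carrier's front strip from (293,372) to (497,385) and the brass ring at (316,409). The closed fingers are above the rails.

```bash
python3 - <<'E'
from h import *
import pickle
c=pickle.load(open("w1.pkl","rb"));s=.64
P=lambda uv,z:np.round(plane(c,np.array(uv)*s,z)[:,:2],1).tolist()
print("front bottom z38",P([(293,373),(497,367)],38))
print("strip top z70",P([(290,387),(500,383)],70), "rear edge hidden")
print("ring z46",P([(316,409)],46))
print("stops front z44",P([(263,191),(306,191),(482,186),(524,186)],44))
print("stops rear z44",P([(263,203),(306,203),(482,199),(524,199)],44))
g=cv2.cvtColor(cv2.imread("pics/w1.png"),cv2.COLOR_BGR2GRAY)
print(g[228:262,200].tolist(),g[228:262,305].tolist())
E
```

```text
front bottom z38 [[532.3, 180.6], [533.8, 320.6]]
strip top z70 [[527.0, 185.8], [529.8, 316.4]] rear edge hidden
ring z46 [[556.3, 195.4]]
stops front z44 [[409.0, 176.7], [410.2, 202.7], [411.8, 308.6], [412.8, 333.9]]
stops rear z44 [[416.1, 175.8], [417.3, 202.0], [419.5, 308.6], [420.5, 334.1]]
[170, 170, 171, 171, 172, 172, 177, 154, 86, 98, 100, 99, 95, 97, 98, 97, 97, 94, 96, 85, 95, 165, 194, 189, 187, 189, 183, 175, 173, 178, 155, 121, 124, 143] [157, 159, 158, 161, 147, 99, 89, 92, 92, 91, 96, 93, 93, 94, 92, 92, 90, 84, 138, 174, 165, 177, 191, 187, 178, 172, 174, 173, 173, 174, 174, 175, 175, 173]
```

Call:
{"op": "arm_command", "data": {
  "rows": [
    [[2, -0.1, 0], [0, 0, 0.3], 0],
    [[4, -0.2, 0], [0, 0, 0.6], 0],
    [[6, -0.3, 0], [0, 0, 1], 0],
    [[7.8, -0.45, -1], [0, 0, 1.3], 0],
    [[7.9, -0.45, -3], [0, 0, 1.3], 0],
    [[7.9, -0.45, -5], [0, 0, 1.3], 0],
    [[7.9, -0.45, -7], [0, 0, 1.3], 0],
    [[7.9, -0.45, -8.5], [0, 0, 1.3], 0],
    [[7.9, -0.45, -9.5], [0, 0, 1.3], 0],
    [[7.9, -0.45, -9.8], [0, 0, 1.3], 0]
  ]
}}

```text
clock: 3.15
tool_pos: [551.0, 250.9, 103.0]
eef_rot: [[0.022, 1.0, -0.002], [1.0, -0.022, -0.001], [-0.001, -0.002, -1.0]]
contact_force: [-0.4, 0.1, 0.6]
width: 0.7
```

Call:
{"op": "arm_command", "data": {
  "rows": [
    [[0, 0, 0], [0, 0, 0], 0],
    [[0, 0, 0], [0, 0, 0], 0],
    [[0, 0, -0.4], [0, 0, 0], 0],
    [[0, 0, -0.8], [0, 0, 0], 0],
    [[0, 0, -1.2], [0, 0, 0], 0],
    [[0, 0, -1.6], [0, 0, 0], 0],
    [[0, 0, -2], [0, 0, 0], 0],
    [[0, 0, -2.2], [0, 0, 0], 0],
    [[0, 0, -2.2], [0, 0, 0], 0],
    [[0, 0, -2.2], [0, 0, 0], 0]
  ]
}}

```text
clock: 4.15
tool_pos: [551.7, 251.1, 82.3]
eef_rot: [[0.022, 1.0, 0.0], [1.0, -0.022, 0.0], [0.0, 0.0, -1.0]]
contact_force: [0.6, 0.4, -0.1]
width: 0.6
```

```bash
python3 - <<'E'
from h import *
import pickle
c=calibration("wrist");im=snapshot("wrist")[:,:,::-1];cv2.imwrite("pics/w2.png",im);pickle.dump(c,open("w2.pkl","wb"))
cv2.imwrite("pics/w2b.png",cv2.resize(im[150:384,100:420],(800,585),interpolation=cv2.INTER_CUBIC))
E
```

```text
(no output)
```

View pics/w2b.png

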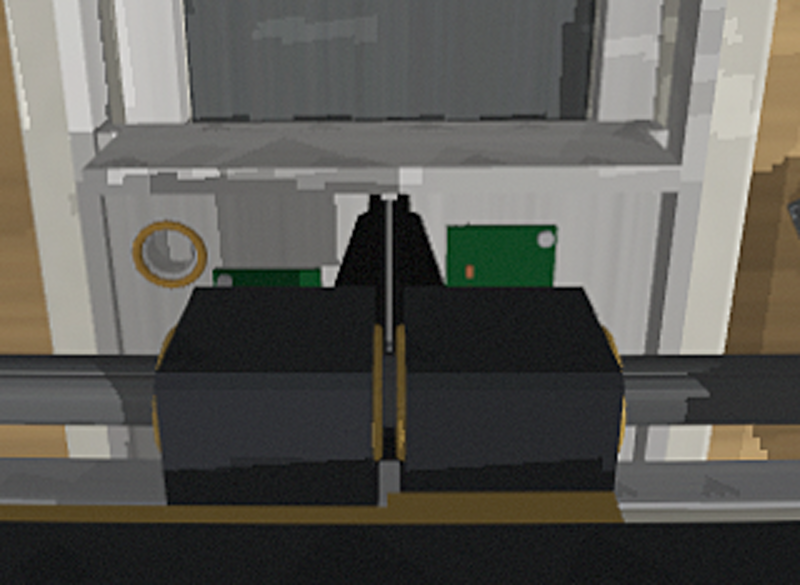

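The fingers stand behind the strip (crop y 165–190), at mid-width between the boards. I'll pull forward now.

Call:
{"op": "arm_command", "data": {
  "rows": [
    [[-0.4, 0, 0], [0, 0, 0], 0],
    [[-1.2, 0, 0], [0, 0, 0], 0],
    [[-2.2, 0.05, 0], [0, 0, 0], 0],
    [[-3.4, 0.07, 0], [0, 0, 0], 0],
    [[-4.6, 0.1, 0], [0, 0, 0], 0],
    [[-5.8, 0.12, 0], [0, 0, 0], 0],
    [[-7, 0.15, 0], [0, 0, 0], 0],
    [[-8, 0.17, 0], [0, 0, 0], 0],
    [[-9, 0.2, 0], [0, 0, 0], 0],
    [[-9.6, 0.2, 0], [0, 0, 0], 0]
  ]
}}

```text
clock: 5.2
tool_pos: [455.2, 253.3, 82.7]
eef_rot: [[0.022, 1.0, 0.001], [1.0, -0.022, 0.0], [0.0, 0.001, -1.0]]
contact_force: [5.2, -0.1, 2.1]
width: 0.1
```

Call:
{"op": "arm_command", "data": {
  "rows": [
    [[-0.4, 0, 0], [0, 0, 0], 0],
    [[-0.7, 0, 0], [0, 0, 0], 0],
    [[-0.9, 0.03, 0], [0, 0, 0], 0],
    [[-1.1, 0.03, 0], [0, 0, 0], 0],
    [[-1.2, 0.03, 0], [0, 0, 0], 0],
    [[-1.2, 0.03, 0], [0, 0, 0], 0],
    [[-1.2, 0.03, 0], [0, 0, 0], 0],
    [[-1.2, 0.03, 0], [0, 0, 0], 0],
    [[-1.2, 0.03, 0], [0, 0, 0], 0],
    [[-1.2, 0.03, 0], [0, 0, 0], 0]
  ]
}}

```text
clock: 6.2
tool_pos: [444.0, 253.5, 82.6]
eef_rot: [[0.022, 1.0, 0.001], [1.0, -0.022, 0.0], [0.0, 0.001, -1.0]]
contact_force: [5.0, 0.2, 4.5]
width: 0.4
```

```bash
python3 - <<'E'
from h import *
import pickle
c=calibration("wrist");im=snapshot("wrist")[:,:,::-1];cv2.imwrite("pics/w3.png",im);pickle.dump(c,open("w3.pkl","wb"))
cv2.imwrite("pics/w3b.png",cv2.resize(im[100:384,70:450],(800,598),interpolation=cv2.INTER_CUBIC))
E
```

```text
(no output)
```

View pics/w3b.png

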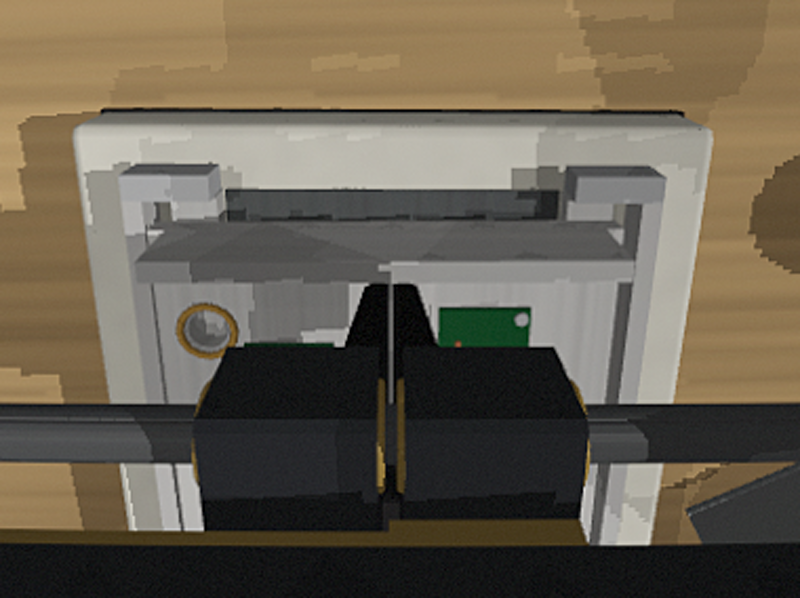

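The carrier's front edge (crop y≈222–232) is now close to the stops (crop y≈165–203). I'll compute the gap.

```bash
python3 - <<'E'
from h import *
import pickle
c=pickle.load(open("w3.pkl","rb"));s=380/800
P=lambda uv,z:np.round(plane(c,np.array(uv)*s+[70,100],z)[:,:2],1).tolist()
print("front bottom z38",P([(165,224),(600,224)],38))
print("strip top front",P([(135,264),(633,262)],70),"back",P([(140,281),(630,279)],70))
print("stop front",P([(122,168),(217,168),(570,167),(663,167)],44),"rear",P([(143,203),(219,202),(572,199),(630,199)],38))
print("ring",P([(207,331)],46))
E
```

```text
front bottom z38 [[426.1, 185.7], [428.9, 318.3]]
strip top front [[425.8, 188.1], [427.9, 317.2]] back [[430.6, 188.8], [432.7, 316.9]]
stop front [[406.7, 177.4], [407.3, 205.0], [409.1, 306.4], [409.6, 333.3]] rear [[419.3, 179.8], [419.5, 202.9], [420.7, 309.2], [421.0, 326.8]]
ring [[458.5, 197.3]]
```

Call:
{"op": "arm_command", "data": {
  "rows": [
    [[0.5, 0, 0], [0, 0, 0], 0],
    [[0.6, 0, 1], [0, 0, 0], 0],
    [[0.6, 0, 3], [0, 0, 0], 0],
    [[0.8, 0, 5], [0, 0, 0], 4],
    [[2.5, -0.1, 5], [0, 0, 0], 6.5],
    [[4.3, -0.15, 5], [0, 0, 0], 6.5],
    [[5.6, -0.2, 5], [0, 0, 0], 6.5],
    [[5.8, -0.2, 5], [0, 0, 0], 6.5],
    [[5.8, -0.2, 5], [0, 0, 0], 6.5],
    [[5.8, -0.2, 5], [0, 0, 0], 6.5]
  ]
}}

```text
clock: 7.25
tool_pos: [500.7, 251.3, 131.6]
eef_rot: [[0.022, 1.0, -0.002], [1.0, -0.022, -0.0], [-0.001, -0.002, -1.0]]
contact_force: [-0.9, -0.1, 0.4]
width: 51.2
```

```bash
python3 - <<'E'
from h import *
import pickle
c=calibration("wrist");im=snapshot("wrist")[:,:,::-1];cv2.imwrite("pics/w4.png",im);pickle.dump(c,open("w4.pkl","wb"))
cv2.imwrite("pics/w4b.png",cv2.resize(im[100:384,70:450],(800,598),interpolation=cv2.INTER_CUBIC))
print(status.observe()["tool_pos"])
E
```

```text
[500.76954816 251.30294026 131.80129834]
```

View pics/w4b.png

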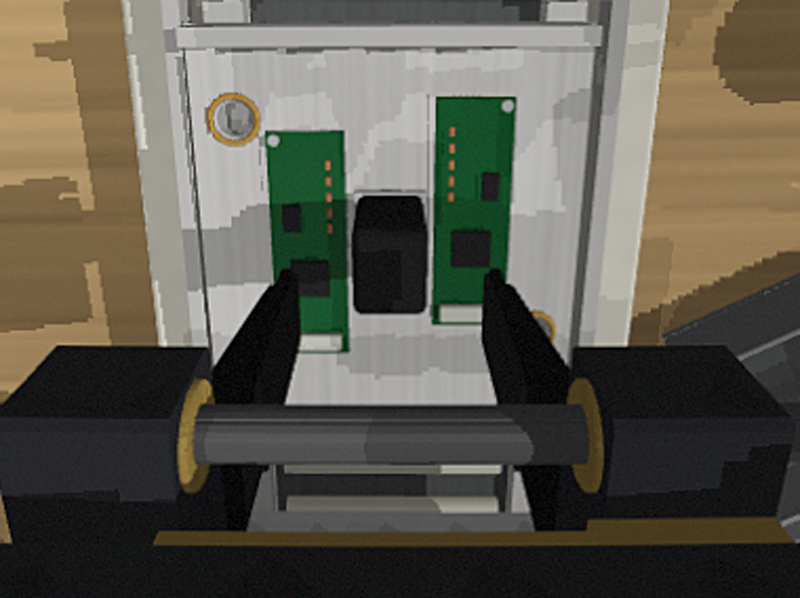

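The black block's top face spans crop (354–427, 228–312), and the front ring is at (234,119). The fingers straddle the block.

```bash
python3 - <<'E'
from h import *
import pickle
c=pickle.load(open("w4.pkl","rb"));s=380/800
P=lambda uv,z:np.round(plane(c,np.array(uv)*s+[70,100],z)[:,:2],1).tolist()
print("top corners",P([(354,228),(426,228),(426,312),(356,312)],86))
print("ring",P([(234,119)],46),"strip top front",P([(177,27),(603,26)],70))
print("plate/guides left right edges mid",P([(190,200),(590,200)],46))
E
```

```text
top corners [[485.6, 240.9], [486.0, 263.0], [514.5, 262.9], [514.1, 240.5]]
ring [[458.4, 197.5]] strip top front [[425.4, 188.3], [427.7, 317.9]]
plate/guides left right edges mid [[487.9, 178.7], [490.8, 325.0]]
```

Call:
{"op": "arm_command", "data": {
  "rows": [
    [[0, 0, -1], [0, 0, 0], 6],
    [[0, 0.03, -2.2], [0, 0, 0], 6],
    [[0, 0.05, -3.4], [0, 0, 0], 6],
    [[0, 0.05, -4.4], [0, 0, 0], 6],
    [[0, 0.05, -5], [0, 0, 0], 6],
    [[0, 0.05, -5.3], [0, 0, 0], 6],
    [[0, 0.05, -5.3], [0, 0, 0], 6],
    [[0, 0.05, -5.3], [0, 0, 0], 4],
    [[0, 0.05, -5.3], [0, 0, 0], 2],
    [[0, 0.05, -5.3], [0, 0, 0], 1]
  ],
  "squeeze": 35
}}

```text
clock: 8.3
tool_pos: [502.0, 252.0, 79.8]
eef_rot: [[0.022, 1.0, 0.001], [1.0, -0.022, 0.0], [0.0, 0.001, -1.0]]
contact_force: [-0.1, 0.6, -0.1]
width: 41.5
```

Call:
{"op": "arm_command", "data": {
  "rows": [
    [[0, 0, 0], [0, 0, 0], 1],
    [[0, 0, 0], [0, 0, 0], 1],
    [[0, 0, 0], [0, 0, 0], 1],
    [[0, 0, 0], [0, 0, 0], 1],
    [[0, 0, 0.3], [0, 0, 0], 1],
    [[0, 0, 0.7], [0, 0, 0], 1],
    [[0, 0, 1.2], [0, 0, 0], 1],
    [[0, 0, 1.7], [0, 0, 0], 1],
    [[0, 0, 2.2], [0, 0, 0], 1],
    [[0, 0, 2.7], [0, 0, 0], 1]
  ],
  "squeeze": 35
}}

```text
clock: 9.3
tool_pos: [501.7, 251.9, 106.7]
eef_rot: [[0.022, 1.0, 0.0], [1.0, -0.022, 0.0], [0.0, 0.0, -1.0]]
contact_force: [0.0, 0.1, -6.0]
width: 23.8
```

Gripped: width 23.8 mm and about 5 N of load. I'll lift, carry and turn, then pause high so the wrist camera sees the pins in front of the carrier.

Call:
{"op": "arm_command", "data": {
  "rows": [
    [[0, 0, 1], [0, 0, 0], 1],
    [[0, 0, 2.5], [0, 0, 0], 1],
    [[0, 0, 4.5], [0, 0, 0], 1],
    [[0, 0, 7], [0, 0, 0], 1],
    [[0, 0, 9.5], [0, 0, 0], 1],
    [[0, -1, 12], [0, 0, 0], 1],
    [[0, -2.5, 14.5], [0, 0, 0.5], 1],
    [[0, -5, 17], [0, 0, 1], 1],
    [[0, -8, 19], [0, 0, 1.5], 1],
    [[0.5, -11, 21], [0, 0, 2], 1]
  ]
}}

```text
clock: 10.3
tool_pos: [506.2, 141.1, 318.9]
eef_rot: [[-0.014, 1.0, 0.002], [1.0, 0.014, 0.0], [0.0, 0.002, -1.0]]
contact_force: [0.8, -0.0, -6.8]
width: 23.9
```

Call:
{"op": "arm_command", "data": {
  "rows": [
    [[1, -3, 1.5], [0, 0, 0.7], 1],
    [[2.2, -6.5, 3], [0, 0, 1.4], 1],
    [[3.5, -10, 4.5], [0, 0, 2.1], 1],
    [[5, -14, 5.8], [0, 0, 2.8], 1],
    [[6.5, -18, 7], [0, 0, 3.5], 1],
    [[8, -22, 7.8], [0, 0, 4.5], 1],
    [[10, -26, 8.2], [0, 0, 5.5], 1],
    [[11.5, -30, 8.3], [0, 0, 6.5], 1],
    [[12.7, -33.5, 8.3], [0, 0, 7], 1],
    [[13.5, -36.2, 8.3], [0, 0, 7.4], 1]
  ]
}}

```text
clock: 11.3
tool_pos: [641.8, -222.5, 400.0]
eef_rot: [[-0.141, 0.99, 0.0], [0.99, 0.141, -0.0], [-0.001, 0.0, -1.0]]
contact_force: [0.3, 0.2, -5.5]
width: 23.9
```

Call:
{"op": "arm_command", "data": {
  "rows": [
    [[0, 0, 0], [0, 0, 0], 1],
    [[0, 0, 0], [0, 0, 0], 1],
    [[0, 0, 0], [0, 0, 0], 1],
    [[0, 0, 0], [0, 0, 0], 1],
    [[0, 0, 0], [0, 0, 0], 1],
    [[0, 0, 0], [0, 0, 0], 1],
    [[0, 0, 0], [0, 0, 0], 1],
    [[0, 0, 0], [0, 0, 0], 1],
    [[0, 0, 0], [0, 0, 0], 1],
    [[0, 0, 0], [0, 0, 0], 1]
  ]
}}

```text
clock: 12.3
tool_pos: [641.6, -220.2, 399.2]
eef_rot: [[-0.142, 0.99, -0.0], [0.99, 0.142, -0.0], [-0.0, -0.0, -1.0]]
contact_force: [0.5, -0.1, -5.9]
width: 23.8
```

```bash
python3 - <<'E'
from h import *
import pickle
s=status.observe();print(s["tool_pos"],np.degrees(np.arctan2(s["eef_rot"][1][0],s["eef_rot"][0][0])),s["width"],s["wrist_torque"])
c=calibration("wrist");im=snapshot("wrist")[:,:,::-1];cv2.imwrite("pics/w5.png",im);pickle.dump(c,open("w5.pkl","wb"))
cv2.imwrite("pics/w5b.png",cv2.resize(im,(800,600),interpolation=cv2.INTER_CUBIC))
E
```

```text
[ 641.64669084 -220.17768622  399.21140695] 98.14436286740752 23.778853313108005 [-0.0100647   0.02026213  0.01680041]
```

View pics/w5b.png

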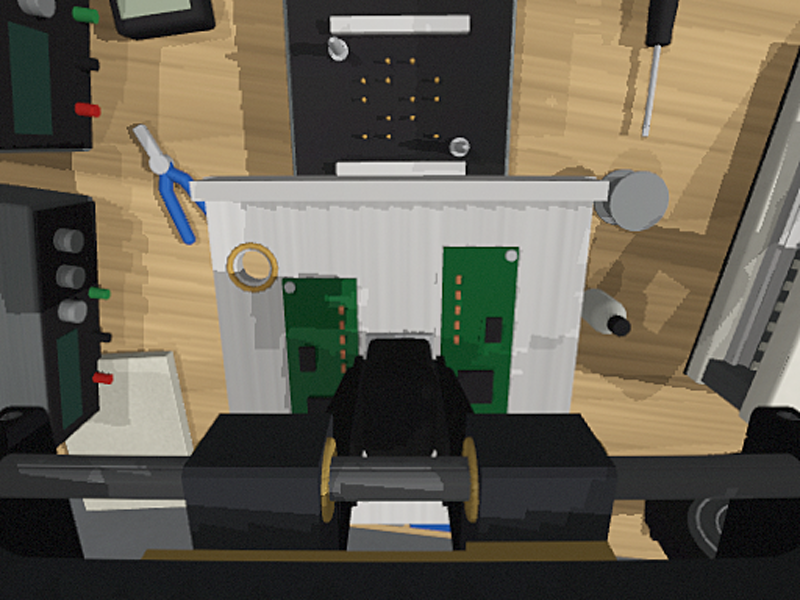

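Both pins are in view: front-right near (338,48) and rear-left near (459,147). The front bar is at (330–470,24), the rear bar's front edge is near (337–465,170), and the carrier's front ring is at (252,267). I'll enlarge the pins.

```bash
python3 - <<'E'
import cv2,numpy as np
im=cv2.imread("pics/w5.png")
f=lambda x,y,w,h:cv2.resize(im[y:y+h,x:x+w],None,fx=10,fy=10,interpolation=cv2.INTER_CUBIC)
A=f(200,8,40,40);B=f(274,78,40,40)   # 400x400 each
C=cv2.resize(im[155:190,140:180],None,fx=5,fy=5,interpolation=cv2.INTER_CUBIC)
D=np.zeros((175,800,3),np.uint8);D[:,:200]=C
cv2.imwrite("pics/w5c.png",np.vstack([np.hstack([A,B]),D]))
E
```

```text
(no output)
```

View pics/w5c.png

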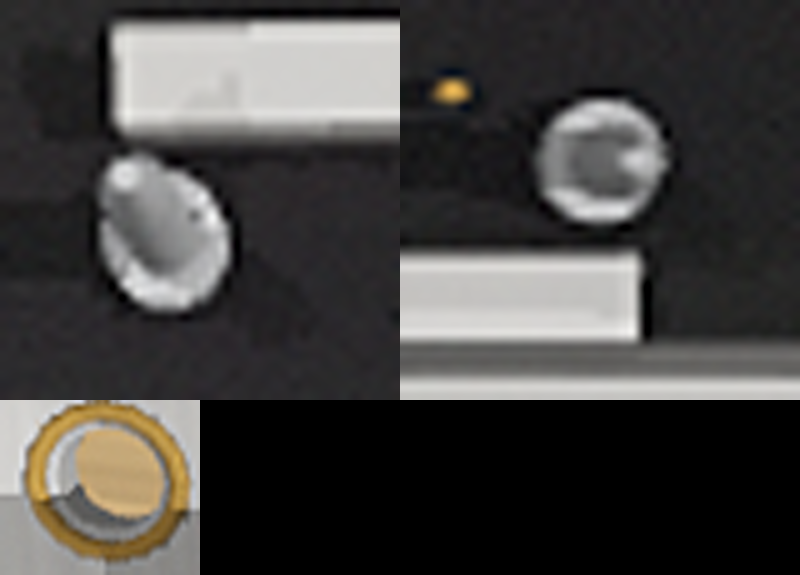

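The crops show the front pin's tip at crop (127,178), the rear pin's tip at (645,158), and the carrier's brass ring centred at (107,481).

```bash
python3 - <<'E'
from h import *
import pickle
c=pickle.load(open("w5.pkl","rb"))
pf=plane(c,[(212.3,25.4)],102)[0];pb=plane(c,[(298.1,93.4)],102)[0]
print(pf,pb,np.linalg.norm((pf-pb)[:2]),"want 138.4; fixture",frame(pf,pb,(-42,-55),(42,55)))
im=cv2.imread("pics/w5.png");hsv=cv2.cvtColor(im,cv2.COLOR_BGR2HSV)
roi=np.zeros(im.shape[:2],bool);roi[150:192,138:182]=1
m=((hsv[...,1]>130)&(hsv[...,0]>10)&(hsv[...,0]<30)&roi).astype(np.uint8)
k=np.argwhere(m)[:,::-1].astype(np.float32);(e,ax,_)=cv2.fitEllipse(cv2.convexHull(k));print("ring px",e,ax)
t=np.array([641.65,-220.18]);yw=98.144-88.74
for n in("z366",):
  r=plane(c,[e],365.7)[0];st=plane(c,np.array([(190,182),(608,181)])*.64,389.7)
  print(r,st,np.degrees(np.arctan2(st[0,0]-st[1,0],st[1,1]-st[0,1])))
  for ya in(8.0,8.4,8.8):
    y=np.radians(ya);R=np.array([[np.cos(y),-np.sin(y)],[np.sin(y),np.cos(y)]])
    o=r[:2]-R@[-42,-55];print(ya,"carrier centre",o,"minus TCP, carrier axes",R.T@(o-t))
# bars check at z67
c0=lambda x,y:(200+x/10-.45,8+y/10-.45);c1=lambda x,y:(274+(x-400)/10-.45,78+y/10-.45)
print("front bar left end rear/front",plane(c,[c0(113,22),c0(118,130)],67)[:,:2],"rear bar +y end",plane(c,[c1(640,252)],67)[:,:2])
# top cam
ct=calibration("top")
B=lambda x,y:(285+(x-386)/4.444,125+y/5.714)
E
```

```text
[ 481.82154053 -297.73999357  102.        ] [ 547.62680243 -175.56066875  102.        ] 138.7736282839494 want 138.4; fixture (array([ 514.72417148, -236.65033116]), np.float64(9.059953817921329))
ring px (161.0239715576172, 170.6619110107422) (30.147653579711914, 32.75228500366211)
[ 607.38569903 -280.26098357  365.7       ] [[ 576.62281882 -294.40639337  389.7       ]
 [ 557.81525379 -166.48486088  389.7       ]] 8.363946101604594
8.0 carrier centre [ 641.32243736 -219.95096955] minus TCP, carrier axes [-0.29249994  0.27238945]
8.4 carrier centre [ 640.90057044 -219.71551806] minus TCP, carrier axes [-0.673537    0.56897807]
8.8 carrier centre [ 640.47707006 -219.48301747] minus TCP, carrier axes [-1.05249421  0.86821959]
front bar left end rear/front [[ 456.94759166 -306.94330405]
 [ 470.04755019 -304.85213542]] rear bar +y end [[ 559.75851879 -169.578129  ]]
```

Call:
{"op": "arm_command", "data": {
  "rows": [
    [[-1, -0.2, -1], [0, 0, 0], 1],
    [[-3, -0.5, -3], [0, 0, 0.1], 1],
    [[-5.5, -0.8, -6], [0, 0, 0.2], 1],
    [[-8, -1.1, -9], [0, 0, 0.3], 1],
    [[-10.3, -1.4, -12], [0, 0, 0.3], 1],
    [[-11.8, -1.6, -15], [0, 0, 0.3], 1],
    [[-12.5, -1.7, -18], [0, 0, 0.3], 1],
    [[-12.62, -1.7, -20.5], [0, 0, 0.3], 1],
    [[-12.62, -1.7, -22.5], [0, 0, 0.3], 1],
    [[-12.62, -1.7, -23.8], [0, 0, 0.3], 1]
  ]
}}

```text
clock: 13.35
tool_pos: [514.6, -236.8, 159.5]
eef_rot: [[-0.147, 0.989, -0.002], [0.989, 0.147, 0.001], [0.001, -0.002, -1.0]]
contact_force: [-0.2, -0.2, -5.6]
width: 23.6
```

Call:
{"op": "arm_command", "data": {
  "rows": [
    [[0, 0, -0.2], [0, 0, 0], 1],
    [[0, 0, -0.4], [0, 0, 0], 1],
    [[0, 0, -0.4], [0, 0, 0], 1],
    [[0, 0, -0.4], [0, 0, 0], 1],
    [[0, 0, -0.4], [0, 0, 0], 1],
    [[0, 0, -0.4], [0, 0, 0], 1],
    [[0, 0, -0.4], [0, 0, 0], 1],
    [[0, 0, -0.4], [0, 0, 0], 1],
    [[0, 0, -0.4], [0, 0, 0], 1],
    [[0, 0, -0.4], [0, 0, 0], 1]
  ]
}}

```text
clock: 14.35
tool_pos: [515.4, -237.1, 157.2]
eef_rot: [[-0.147, 0.989, -0.0], [0.989, 0.147, 0.0], [0.0, -0.0, -1.0]]
contact_force: [-0.2, -0.5, -6.2]
width: 24.1
```

```bash
python3 - <<'E'
from h import *
import pickle
s=status.observe();print(s["tool_pos"],np.degrees(np.arctan2(s["eef_rot"][1][0],s["eef_rot"][0][0])),s["width"],s["contact_force"])
c=calibration("wrist");im=snapshot("wrist")[:,:,::-1];cv2.imwrite("pics/w6.png",im);pickle.dump(c,open("w6.pkl","wb"))
t=snapshot("top")[:,:,::-1];cv2.imwrite("pics/t6.png",t)
A=cv2.resize(im[140:200,130:190],(400,400),interpolation=cv2.INTER_CUBIC)
B=cv2.resize(t[125:230,285:390],(400,400),interpolation=cv2.INTER_CUBIC)
cv2.imwrite("pics/w6b.png",np.hstack([A,B]))
E
```

```text
[ 515.43548653 -237.12819669  157.23134076] 98.44821444474658 24.1160353274713 [-0.17448202 -0.45116655 -6.23082474]
```

View pics/w6b.png

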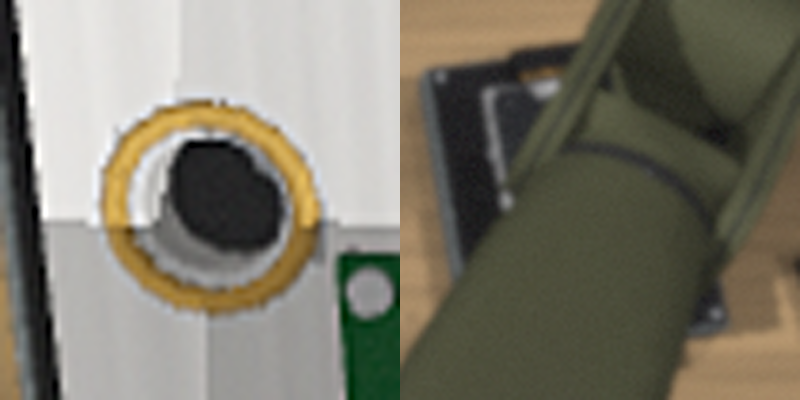

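The ring is at (210,207) in the left crop with only dark seen through it; the top view is blocked by the arm. I'll predict where the pin should appear.

```bash
python3 - <<'E'
from h import *
import pickle
c=pickle.load(open("w6.pkl","rb"));k=400/60
q=lambda P:np.round((proj(c,P)-[130,140]+.45)*k)
print("tip,foot pin",q([(481.8,-297.7,102),(481.8,-297.7,91),(481.8,-297.7,67)]))
y=np.radians(8.66);R=np.array([[np.cos(y),-np.sin(y)],[np.sin(y),np.cos(y)]])
o=np.array([514.7,-236.65])+R@[-42,-55];print("hole expected top/under",o,q([(*o,123.7),(*o,115.7)]))
im=cv2.imread("pics/w6.png");hsv=cv2.cvtColor(im,cv2.COLOR_BGR2HSV)
roi=np.zeros(im.shape[:2],bool);roi[150:192,138:182]=1
m=((hsv[...,1]>120)&(hsv[...,0]>10)&(hsv[...,0]<32)&roi)
e=cv2.fitEllipse(cv2.convexHull(np.argwhere(m)[:,::-1].astype(np.float32)))[0]
print("ring",(np.array(e)-[130,140])*k,plane(c,[e],123.7)[0])
E
```

```text
tip,foot pin [[269. 159.]
 [297. 137.]
 [349.  95.]]
hole expected top/under [ 481.46021932 -297.34692727] [[211. 207.]
 [235. 187.]]
ring [207.26908366 203.54878743] [ 481.40217862 -297.37677171  123.7       ]
```

The ring is at the expected place to within 0.1 mm. The lighter notch at the opening's upper right (≈250,160) agrees with the predicted tip at (269,159). I'll lower slowly.

Call:
{"op": "arm_command", "data": {
  "rows": [
    [[0, 0, -0.3], [0, 0, 0], 1],
    [[0, 0, -0.7], [0, 0, 0], 1],
    [[0, 0, -1.1], [0, 0, 0], 1],
    [[0, 0, -1.4], [0, 0, 0], 1],
    [[0, 0, -1.7], [0, 0, 0], 1],
    [[0, 0, -2], [0, 0, 0], 1],
    [[0, 0, -2.3], [0, 0, 0], 1],
    [[0, 0, -2.5], [0, 0, 0], 1],
    [[0, 0, -2.6], [0, 0, 0], 1],
    [[0, 0, -2.6], [0, 0, 0], 1]
  ]
}}

```text
clock: 15.45
tool_pos: [515.4, -237.1, 131.1]
eef_rot: [[-0.147, 0.989, -0.0], [0.989, 0.147, 0.0], [0.0, -0.0, -1.0]]
contact_force: [-0.4, 0.3, -5.5]
width: 23.8
```

No contact, and the holes are 12 mm onto the pins. Continuing down.

Call:
{"op": "arm_command", "data": {
  "rows": [
    [[0, 0, -0.3], [0, 0, 0], 1],
    [[0, 0, -0.6], [0, 0, 0], 1],
    [[0, 0, -0.9], [0, 0, 0], 1],
    [[0, 0, -1.2], [0, 0, 0], 1],
    [[0, 0, -1.5], [0, 0, 0], 1],
    [[0, 0, -1.7], [0, 0, 0], 1],
    [[0, 0, -1.9], [0, 0, 0], 1],
    [[0, 0, -2], [0, 0, 0], 1],
    [[0, 0, -2], [0, 0, 0], 1],
    [[0, 0, -2], [0, 0, 0], 1]
  ]
}}

```text
clock: 16.45
tool_pos: [515.5, -237.2, 111.4]
eef_rot: [[-0.147, 0.989, 0.0], [0.989, 0.147, -0.0], [-0.0, 0.0, -1.0]]
contact_force: [0.3, 0.4, -5.4]
width: 23.8
```

Call:
{"op": "arm_command", "data": {
  "rows": [
    [[0, 0, -0.05], [0, 0, 0], 1],
    [[0, 0, -0.1], [0, 0, 0], 1],
    [[0, 0, -0.15], [0, 0, 0], 1],
    [[0, 0, -0.2], [0, 0, 0], 1],
    [[0, 0, -0.2], [0, 0, 0], 1],
    [[0, 0, -0.2], [0, 0, 0], 1],
    [[0, 0, -0.2], [0, 0, 0], 1],
    [[0, 0, -0.2], [0, 0, 0], 1],
    [[0, 0, -0.2], [0, 0, 0], 1],
    [[0, 0, -0.2], [0, 0, 0], 1]
  ]
}}

```text
clock: 17.45
tool_pos: [515.4, -237.2, 109.3]
eef_rot: [[-0.147, 0.989, 0.0], [0.989, 0.147, -0.0], [-0.0, -0.0, -1.0]]
contact_force: [0.2, -0.6, -5.8]
width: 23.9
```

Still hanging by its own weight. A little further until the load transfers.

Call:
{"op": "arm_command", "data": {
  "rows": [
    [[0, 0, -0.03], [0, 0, 0], 1],
    [[0, 0, -0.06], [0, 0, 0], 1],
    [[0, 0, -0.09], [0, 0, 0], 1],
    [[0, 0, -0.12], [0, 0, 0], 1],
    [[0, 0, -0.12], [0, 0, 0], 1],
    [[0, 0, -0.12], [0, 0, 0], 1],
    [[0, 0, -0.12], [0, 0, 0], 1],
    [[0, 0, -0.12], [0, 0, 0], 1],
    [[0, 0, -0.12], [0, 0, 0], 1],
    [[0, 0, -0.12], [0, 0, 0], 1]
  ]
}}

```text
clock: 18.45
tool_pos: [515.5, -237.2, 108.5]
eef_rot: [[-0.147, 0.989, 0.0], [0.989, 0.147, 0.0], [0.0, 0.0, -1.0]]
contact_force: [-4.4, 2.2, 1.9]
width: 24.0
```

The load has transferred at TCP z 108.5, as expected for seating. Releasing and retreating.

Call:
{"op": "arm_command", "data": {
  "rows": [
    [[0, 0, 0], [0, 0, 0], 2.8],
    [[0, 0, 0], [0, 0, 0], 3.5],
    [[0, 0, 0], [0, 0, 0], 4.5],
    [[0, 0, 0], [0, 0, 0], 5],
    [[0, 0, 0], [0, 0, 0], 5],
    [[0, 0, 1], [0, 0, 0], 5],
    [[0, 0, 3], [0, 0, 0], 5],
    [[0, 0, 5.5], [0, 0, 0], 5],
    [[0, 0, 8], [0, 0, 0], 5],
    [[0, 0, 10], [0, 0, 0], 5]
  ]
}}

```text
clock: 19.45
tool_pos: [516.0, -237.4, 210.7]
eef_rot: [[-0.147, 0.989, 0.002], [0.989, 0.147, -0.001], [-0.002, 0.002, -1.0]]
contact_force: [-0.8, 0.7, 0.0]
width: 50.0
```

```bash
python3 - <<'E'
from h import *
import pickle
s=status.observe();print(s["clock"],s["tool_pos"],s["contact_force"],s["width"])
c=calibration("wrist");im=snapshot("wrist")[:,:,::-1];cv2.imwrite("pics/w7.png",im);pickle.dump(c,open("w7.pkl","wb"))
cv2.imwrite("pics/w7b.png",cv2.resize(im,(800,600),interpolation=cv2.INTER_CUBIC))
k=np.array([(-42,-55),(42,55)]);y=np.radians(8.7);R=np.array([[np.cos(y),-np.sin(y)],[np.sin(y),np.cos(y)]])
p=k@R.T+[514.7,-236.65]
for z in(75,102): print(z,proj(c,np.c_[p,[z,z]])/.64)
E
```

```text
19.45 [ 515.95275313 -237.41403604  210.69971474] [-0.84391376  0.65478713  0.01623277] 49.98999429020034
75 [[303.2629537  224.48167499]
 [489.10474366 359.91426718]]
102 [[293.61315926 232.25762485]
 [497.21253474 379.32851024]]
```

View pics/w7b.png

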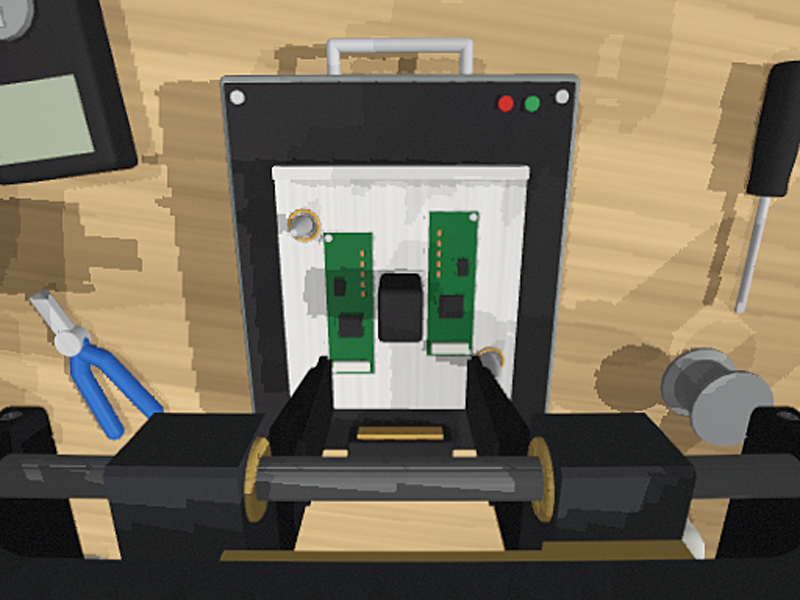

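Both pins stand through their rings, at (303,224) and (489,358) as predicted. The strip is at the handle end and the fingers are clear. I'll let the arm settle and hand in.

Call:
{"op": "arm_command", "data": {
  "rows": [
    [[0, 0, 1], [0, 0, 0], 5],
    [[0, 0, 2], [0, 0, 0], 5],
    [[0, 0, 2], [0, 0, 0], 5],
    [[0, 0, 2], [0, 0, 0], 5],
    [[0, 0, 2], [0, 0, 0], 5],
    [[0, 0, 2], [0, 0, 0], 5],
    [[0, 0, 2], [0, 0, 0], 5],
    [[0, 0, 2], [0, 0, 0], 5],
    [[0, 0, 2], [0, 0, 0], 5],
    [[0, 0, 2], [0, 0, 0], 5]
  ]
}}

```text
clock: 20.5
tool_pos: [515.4, -237.2, 228.0]
eef_rot: [[-0.147, 0.989, -0.0], [0.989, 0.147, -0.0], [-0.0, -0.0, -1.0]]
contact_force: [-0.5, -0.2, -0.1]
width: 49.8
```

```bash
python3 - <<'E'
from h import *
import pickle
from rig import hand_in
c=pickle.load(open("w7.pkl","rb"));p=plane(c,np.array([(272,178),(530,178)])*.64,99);print("strip length at seated height",np.linalg.norm(p[0]-p[1]),"want 130")
print(status.observe()["contact_force"],hand_in())
E
```

```text
strip length at seated height 130.91187274481794 want 130
the job is handed in; nothing more can be done
[-0.46139826 -0.20334864 -0.12573573] None
```

The carrier is on the fixture's support bars with both guide pins through their holes. I handed the job in at 20.5 s on the robot's clock, and no verdict was reported.

- **What I did:** I hooked the turned-up edge with closed fingers and pulled the carrier along the rails to about 2–5 mm short of the preheater's origin. I then gripped the block, lifted, turned it about 9°, lowered it slowly over both pins, released it and backed off.
- **Checks that agreed:**
  - The pins measured 138.8 mm apart, against 138.4 mm nominal.
  - Just before lowering, the front ring was within 0.1 mm of where I expected it.
  - The load transferred at exactly the predicted seating height.
  - The last wrist picture shows both pins through their rings and the turned-up edge at the handle end. At seated height the edge measures 130.9 mm, against 130 mm.
  - The force on the tool after release was close to zero.
- **Small disagreements:**
  - Estimates of the fixture's angle ranged from 8.4° to 9.1°; I used about 8.7°.
  - There was about 5 N of sideways force at seating, before release.
- **Not checked:** I took no final overview picture of all the bystanders. The path stayed clear of them, and those in the last wrist picture look untouched.

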